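Line the kitchen canisters up by height on the tiled board

TASK

Line the four kitchen canisters up by height on the wooden board, one standing upright in the middle of each yellow tile: the tallest on the tile next to the potted plant, then stepping down to the smallest next to the stone mortar. Set them down gently without dropping or tipping them, and leave the plant and the mortar where they stand.

Things in the scene. Friction and masses are not known exactly. Their poses are not given: they have to be found in the camera images.
- can_tallest: the tallest canister of the set: a closed upright round tin, navy blue, 110 mm high and 54 mm in diameter over its whole height (flat lid, thin black seal line, brown dot on top). Loose, standing on the worktop at the start. Origin at the centre of its underside, z up along its axis; its yaw means nothing.
- can_second: the second tallest canister of the set: a closed upright round tin, cream white, 90 mm high and 50 mm in diameter over its whole height (flat lid, thin black seal line, brown dot on top). Loose, standing on the worktop at the start. Origin at the centre of its underside, z up along its axis; its yaw means nothing.
- can_third: the third tallest canister of the set: a closed upright round tin, sage green, 70 mm high and 46 mm in diameter over its whole height (flat lid, thin black seal line, brown dot on top). Loose, standing on the worktop at the start. Origin at the centre of its underside, z up along its axis; its yaw means nothing.
- can_smallest: the smallest canister of the set: a closed upright round tin, plain brushed steel (grey), 50 mm high and 42 mm in diameter over its whole height (flat lid, thin black seal line, brown dot on top). Loose, standing on the worktop at the start. Origin at the centre of its underside, z up along its axis; its yaw means nothing.
- tile_a: end tile on the robot's left (largest y). Yellow glazed tile 62 x 62 x 6 mm, fixed on the light wooden board (490 x 110 x 14 mm) lying on the worktop (z = 0): its upper face is 20 mm above the worktop. Origin: centre of its underside; y axis along the row towards tile_a, x across it. Four like tiles in a straight row, 76 mm apart centre to centre.
- tile_b: second tile from the left end (next to tile_a). Yellow glazed tile 62 x 62 x 6 mm, fixed on the light wooden board (490 x 110 x 14 mm) lying on the worktop (z = 0): its upper face is 20 mm above the worktop. Origin: centre of its underside; y axis along the row towards tile_a, x across it. Four like tiles in a straight row, 76 mm apart centre to centre.
- tile_c: third tile from the left end (next to tile_d). Yellow glazed tile 62 x 62 x 6 mm, fixed on the light wooden board (490 x 110 x 14 mm) lying on the worktop (z = 0): its upper face is 20 mm above the worktop. Origin: centre of its underside; y axis along the row towards tile_a, x across it. Four like tiles in a straight row, 76 mm apart centre to centre.
- tile_d: end tile on the robot's right (smallest y). Yellow glazed tile 62 x 62 x 6 mm, fixed on the light wooden board (490 x 110 x 14 mm) lying on the worktop (z = 0): its upper face is 20 mm above the worktop. Origin: centre of its underside; y axis along the row towards tile_a, x across it. Four like tiles in a straight row, 76 mm apart centre to centre.
- plant: small potted plant: white pot 62 mm across at the rim and 55 mm high with green leaves up to about 90 mm high and 62 mm across. Stands loose on one end of the board, its centre in line with the row, 85 mm beyond the nearest end tile's centre; on either end. Origin at the centre of its underside. To be left where it is.
- mortar: grey stone mortar, 66 mm across and 45 mm high, with its pestle leaning in it up to about 70 mm high. Stands loose on the other end of the board, opposite the plant, 85 mm beyond that end tile's centre. Origin at the centre of its underside. To be left where it is.
Not all that is in view belongs to the job. Of the things shaped like the can_second, the cream one is meant. What is shaped like the can_third but red is not meant.

How it is judged:
By the outcome, as a careful person would: the job done as asked, in the order asked, and still so for the second after the job is handed in, with the robot touching nothing.
It also fails if it takes over 122 s, if anything falls off the work surface, if the arm or the gripper's body presses on something with over 40 N, if the wrist force passes 120 N, or if a joint passes its speed limit or range.

ROBOT

A 6-joint arm with a two-finger parallel gripper is mounted at the origin on the work surface. World frame = base frame: x ahead of the robot, y to its left, z up, the work surface at z = 0. Lengths are in m, angles in degrees, forces in N, time in s.
With the tool pointing down it reaches from about 0.4 to 0.825 m from the base axis. Payload 7 kg.
Tool frame: the origin (TCP) lies on the centre line of the jaws, within the pads' length; the fingertips stand 8 mm ahead of it and the grasp point (between the pads) lies 11 mm behind it; z points along the fingers, y is the line along which they close (so a half turn about z gives the same grasp; the last joint's range is limited). The gripper opens to 88 mm and grips with 3 to 60 N. Pads are 19 mm wide; open, the fingers measure 130 mm over their backs; the gripper's body (78 mm by 193 mm) begins 47 mm behind the grasp point.
Start: joints at [93.283, 20.546, 0.682, 0, -70.136, -16.507], TCP at [0.154, 0.657, 0.235] pointing down, gripper open.
Joint ranges: [-176.03, 176.03], [-82.01, 121.73], [-58.28, 71.71], [-173.87, 95.51], [-174.79, -0.11], [-173.66, 173.66]. Speed limits (degrees/s): [136.94, 136.94, 172.46, 180, 180, 180].

INTERFACE

Orientations are given as [roll, pitch, yaw] about the fixed x, y, z axes, in that order (R = Rz(yaw) Ry(pitch) Rx(roll)).
In Python, from plant import ctrl, vision gives the robot as it stands. The module is installed in compiled form; this text tells all that it offers.
- The arm moves only by the tool move_arm, never from a script. Its argument "moves" is one flat list of numbers, 7 for each row, row after row: the finger opening in cm, from 0 to 8.76, then the shift along the tool's x, y, z in cm, then the turn, a rotation vector about the tool's x, y, z in rad. A call has 1 to 8 rows; each row shifts and turns the commanded pose from where the row before left it, along the tool's axes as they then stand; what a row does not reach is not made up. A row lasts 1/10 s, in which the tool goes at most 50 mm and 8.59 degrees, less where a joint would pass 70% of its speed; a pose out of reach is approached as far as the arm can. A call with a gripper value outside its range is refused whole. The fingers move at their own pace and stop on an object; the grip force is fixed at half the most. Time passes only in rows, so rows that do not move let the fingers close. It gives the time, the measured TCP pose, the force, the opening and the grip force at its end, in the units of the state.
- ctrl.get_obs(): the state, without advancing time (a new reading comes with each control period).
- vision.snapshot(name): name is "side" or "top"; returns (picture, depth): 480x640x3 uint8, red, green, blue; 480x640 float32, m along the optical axis (not along the pixel's ray), 0 where there is no reading.
- vision.camera_model(name): a dict with "vertical_fov" (degrees; the focal length in pixels is half the picture's height over the tangent of half this angle, whatever the lens; pixels are square), "cx", "cy" (the principal point, pixels), "D" ([k1, k2, p1, p2, k3] as OpenCV has them; the pictures are not rectified), "cam_to_world" (4x4, takes a point from camera to world coordinates). Camera axes: x right, y down, z forward; pixel columns grow to the right and rows downward; lengths in m; the calibration is good to about 2 mm. A picture is of the moment at which its call begins. camera_model takes no time and is no camera call.
- ctrl.close_job(): hands the job in; it is judged then, once.
The state is a dict: "clock": time; "joint_pos": joint angles; "qvel": joint speeds; "tau": joint torques, N m; "tool_pos": TCP position; "orientation": TCP orientation; "force": force on the tool from outside, world axes, zero at the start; "moment": the same for the moment, N m; "opening": finger opening in m; "gripper_force": force on a finger pad.
Only numpy, scipy, OpenCV 4.12 (cv2) and the standard library are available. Lean on these libraries where they do the work, as an engineer would, in place of code of your own. Each camera call takes 0.05 s, during which the arm holds its last target. There are 200 camera calls.

## Working session

There is one attempt and no reset: what is moved stays moved. The work goes in short steps, Python scripts to look and compute and a tool call to move; the robot and the scene stay as the last step left them, time stands still between calls to the robot, and variables do not carry over. Pictures are saved under pics/ and viewed, at most 14 in all, crops included, and the job is handed in when it is done.

Besides the shell and the picture viewer there is one more tool, called after ">>>" in YAML: its name, and indented under it one key for each argument. move_arm: Moves the arm, as the interface text tells. Its arguments: {"type":"object","properties":{"moves":{"type":"array"}},"required":["moves"]}

```bash
mkdir -p pics; python3 - <<'E'
from plant import ctrl, vision
import cv2, numpy as np
for n in("top","side"):
    p,d=vision.snapshot(n); cv2.imwrite(f"pics/{n}0.png",p[:,:,::-1]); np.save(f"{n}0.npy",d)
    m=vision.camera_model(n); print(n,m)
print(ctrl.get_obs())
E
```

```text
top {'vertical_fov': 46.90997253826874, 'cx': 317.77429229273787, 'cy': 236.8813595350201, 'D': array([-0.06519934,  0.        ,  0.        ,  0.        ,  0.        ]), 'cam_to_world': array([[ 0.02575422, -0.98811486,  0.15154455,  0.35729793],
       [-0.99952136, -0.02285369,  0.0208508 ,  0.0281776 ],
       [-0.01713963, -0.15200901, -0.98823049,  1.03492114],
       [ 0.        ,  0.        ,  0.        ,  1.        ]])}
side {'vertical_fov': 53.22313883816206, 'cx': 318.55560617972185, 'cy': 232.75033349151894, 'D': array([0.01879973, 0.        , 0.        , 0.        , 0.        ]), 'cam_to_world': array([[ 0.76513569, -0.49004389,  0.41764143,  0.1938574 ],
       [-0.64369871, -0.56726459,  0.51367583, -0.37270922],
       [-0.01481051, -0.66186696, -0.749475  ,  0.64823724],
       [ 0.        ,  0.        ,  0.        ,  1.        ]])}
{'clock': 0.1, 'joint_pos': array([ 9.32850118e+01,  2.05905035e+01,  6.41124227e-01, -1.62374489e-02,
       -7.01361361e+01, -1.65069085e+01]), 'qvel': array([ 0.05969067, -0.11834167,  0.10621507,  0.03118049,  0.02660305,
        0.13013373]), 'tau': array([-9.85500301e-04, -5.84164739e+01,  2.93755335e+01,  7.01549470e+00,
        1.01905144e-02, -5.37869209e-05]), 'tool_pos': array([0.15432372, 0.65670744, 0.23370123]), 'orientation': array([ 1.79913672e+02, -9.66371420e-03, -1.32274181e+01]), 'force': array([ 0.17275889, -0.49899765,  0.67152219]), 'moment': array([-0.05611436, -0.03744894,  0.0131481 ]), 'gripper_force': 0.0, 'opening': 0.08760639820341948}
```

View pics/top0.png

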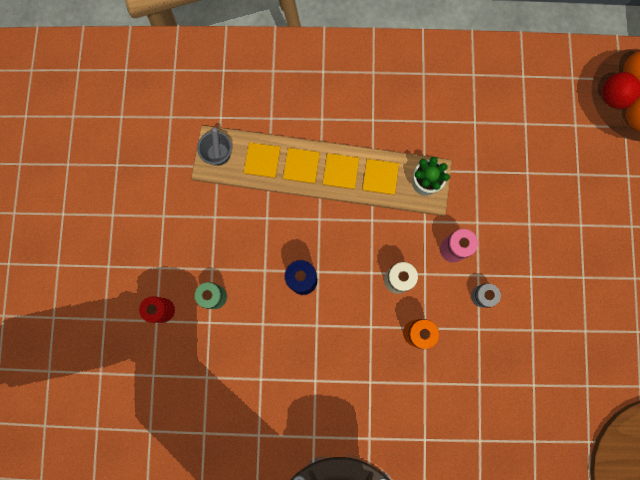

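View pics/side0.png

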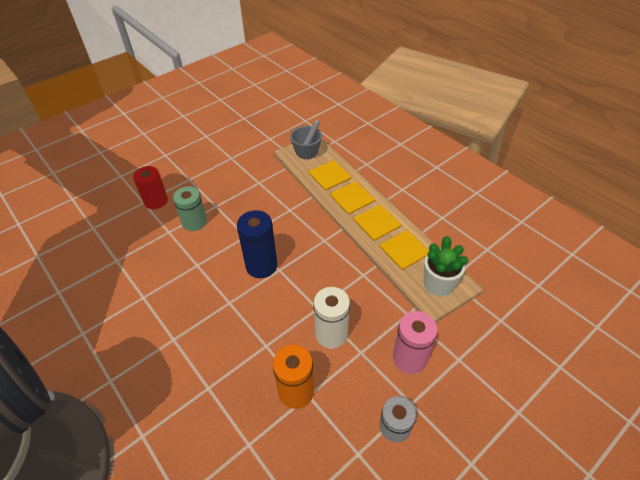

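The top view's right is −y, and the plant is on the right, beside tile_d. 
- **Order:** navy goes to d, cream to c, green to b and grey to a.
- **Candidates in the top view:** navy (301,277), cream (403,277), green (208,295), grey (488,295).
- **Not meant:** orange (424,334) and pink (463,243), which are shaped like the cream one, and red (155,309), which is shaped like the green one.

Next I measure these and confirm them in an enlarged crop.

```bash
cat > h.py <<'E'
import cv2, numpy as np
from plant import ctrl, vision
def cam(n):
    m=vision.camera_model(n); f=240/np.tan(np.radians(m["vertical_fov"]/2))
    return np.array([[f,0,m["cx"]],[0,f,m["cy"]],[0,0,1]]),np.asarray(m["D"]),m["cam_to_world"]
def rays(n,uv):
    K,D,T=cam(n); u=cv2.undistortPoints(np.float64(uv).reshape(-1,1,2),K,D).reshape(-1,2)
    return np.c_[u,np.ones(len(u))]@T[:3,:3].T,T[:3,3]
def at_z(n,uv,z):
    r,o=rays(n,uv); return o+r*((z-o[2])/r[:,2])[:,None]
def cloud(n,d):
    v,u=np.mgrid[:480,:640]; r,o=rays(n,np.c_[u.ravel(),v.ravel()]); P=o+r*d.reshape(-1,1); P[d.ravel()==0]=np.nan
    return P.reshape(480,640,3)
def tops(n,d,uv,h,R=25,tol=.006):
    P=cloud(n,d); u,v=map(int,uv); Q=np.zeros((480,640),np.uint8)
    Q[v-R:v+R,u-R:u+R]=(abs(P[v-R:v+R,u-R:u+R,2]-h)<tol)
    c,_=cv2.findContours(Q,0,1); c=max(c,key=cv2.contourArea); M=cv2.moments(c)
    ctr=(M["m10"]/M["m00"],M["m01"]/M["m00"]); p=at_z(n,[ctr],h)[0]
    return ctr,p,2*np.sqrt(M["m00"]/np.pi),np.nanmedian(P[Q>0][:,2])
E
python3 - <<'E'
from h import *
S={"navy":(.11,.054,(301,277),(254,223)),"cream":(.09,.05,(403,277),(331,301)),"green":(.07,.046,(208,295),(186,196)),"grey":(.05,.042,(488,295),(399,412)),
"orange":(.09,.05,(424,334),(292,362)),"pink":(.09,.05,(463,243),(418,327)),"red":(.07,.046,(152,309),(146,174)),"plant":(.11,.06,(431,172),None)}
for k,(h,D,t,s) in S.items():
    for n,uv in(("top",t),("side",s)):
        if uv is None or k=="plant": continue
        try:
            c,p,dp,z=tops(n,np.load(n+"0.npy"),uv,h); print(k,n,np.round(c,1),np.round(p,4),round(dp,1),round(z,4))
        except Exception as e: print(k,n,e)
for n in("top","side"):
    im=cv2.imread(f"pics/{n}0.png"); hsv=cv2.cvtColor(im,cv2.COLOR_BGR2HSV)
    m=cv2.inRange(hsv,(19,200,120),(32,255,255)); 
    for c in cv2.findContours(m,0,1)[0]:
        if cv2.contourArea(c)<400: continue
        M=cv2.moments(c); uv=(M["m10"]/M["m00"],M["m01"]/M["m00"])
        P=cloud(n,np.load(n+"0.npy"))[int(uv[1]),int(uv[0]),2]
        q=at_z(n,c.reshape(-1,2),.02)[:,:2].astype(np.float32)
        print(n,"tile",np.round(uv,1),np.round(at_z(n,[uv],.02)[0],4),round(P,4),cv2.minAreaRect(q*1000))
im=cv2.imread("pics/top0.png")
cv2.imwrite("pics/crop1.png",cv2.resize(im[120:350,130:520],(780,460),interpolation=2))
E
```

```text
navy top [299.8 275.2] [0.4335 0.0761 0.11  ] 31.1 0.1104
navy side [254.  223.7] [0.431  0.0747 0.11  ] 30.9 0.1108
cream top [402.8 275.9] [ 0.4382 -0.099   0.09  ] 28.3 0.0904
cream side [331.2 302.3] [ 0.4358 -0.0993  0.09  ] 33.3 0.0909
green top [207.5 294.6] [0.3987 0.2387 0.07  ] 25.3 0.0702
green side [186.2 196. ] [0.3971 0.2388 0.07  ] 22.5 0.0708
grey top [488.5 294.8] [ 0.4113 -0.257   0.05  ] 23.0 0.0501
grey side [398.2 413.4] [ 0.4092 -0.2569  0.05  ] 33.0 0.0505
orange top [424.3 333.7] [ 0.3414 -0.1356  0.09  ] 29.0 0.0904
orange side [292.2 363.5] [ 0.3393 -0.1357  0.09  ] 38.5 0.0908
pink top [463.2 242.3] [ 0.4985 -0.2031  0.09  ] 27.7 0.0904
pink side [417.5 327.9] [ 0.4959 -0.2031  0.09  ] 35.7 0.0911
red top [151.8 309.3] [0.3703 0.3359 0.07  ] 25.0 0.0701
red side [146. 175.] [0.3693 0.3349 0.07  ] 21.5 0.0707
top tile [380.3 176.3] [ 0.6314 -0.0655  0.02  ] 0.0207 ((631.58349609375, -65.3888931274414), (61.89671325683594, 62.01534652709961), 82.77738189697266)
top tile [340.5 170.7] [0.6406 0.0099 0.02  ] 0.0213 ((640.8953247070312, 9.798282623291016), (61.4
[... 278 characters left out ...]
125, 160.3607940673828), (61.56577682495117, 62.01020812988281), 83.00271606445312)
side tile [403.9 249.2] [ 0.6294 -0.0649  0.02  ] 0.0214 ((630.3892822265625, -64.3792724609375), (63.05722427368164, 63.03681945800781), 83.0304946899414)
side tile [376.7 221.8] [0.639  0.0101 0.02  ] 0.0209 ((639.7052612304688, 10.589286804199219), (62.88815689086914, 63.01409912109375), 83.01580047607422)
side tile [351.8 197. ] [0.6484 0.0854 0.02  ] 0.0224 ((649.2831420898438, 86.39495086669922), (63.36167526245117, 62.8083610534668), 83.32009887695312)
side tile [329.3 174.4] [0.658  0.1608 0.02  ] 0.0205 ((658.61083984375, 161.53900146484375), (64.20215606689453, 62.56775665283203), 82.91007995605469)
```

View pics/crop1.png

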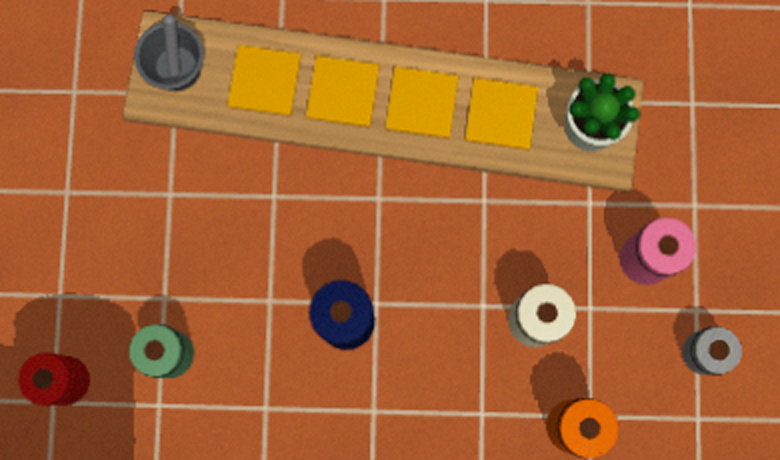

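The crop confirms the identities, and both cameras agree within about 2 mm. Placing order: green on b, grey on a, cream on c, navy on d, closing the jaws across the row. First I turn the tool by 84°.

>>> move_arm:
  moves: [8.76, 0, 0, 0, 0, 0, 0.146, 8.76, 0, 0, 0, 0, 0, 0.146, 8.76, 0, 0, 0, 0, 0, 0.146, 8.76, 0, 0, 0, 0, 0, 0.146, 8.76, 0, 0, 0, 0, 0, 0.146, 8.76, 0, 0, 0, 0, 0, 0.146, 8.76, 0, 0, 0, 0, 0, 0.146, 8.76, 0, 0, 0, 0, 0, 0.146]

```text
clock: 0.9
tool_pos: [0.1543, 0.6568, 0.234]
orientation: [180.0, -0.1, -80.5]
force: [-0.5, -0.1, -0.4]
opening: 0.0872
gripper_force: 0.0
```

>>> move_arm:
  moves: [8.76, 0, 0, 0, 0, 0, 0.146, 8.76, 0, 0, 0, 0, 0, 0.146, 8.76, 0, 0, 0, 0, 0, 0]

```text
clock: 1.2
tool_pos: [0.1543, 0.6568, 0.2341]
orientation: [180.0, -0.1, -97.0]
force: [-0.6, -0.3, -0.1]
opening: 0.0875
gripper_force: 0.0
```

```bash
cat >> h.py <<'E'
from scipy.spatial.transform import Rotation as Ro
def go(x,y,z,yaw=None):
    o=ctrl.get_obs(); R=Ro.from_euler("xyz",o["orientation"],degrees=True)
    print("t",round(o["clock"],2),"pos",np.round(o["tool_pos"],4),"rpy",np.round(o["orientation"],2),"open",round(o["opening"],4),"F",np.round(o["force"],1))
    print("shift cm",np.round(R.inv().apply(np.array([x,y,z])-o["tool_pos"])*100,2))
    if yaw is not None: print("turn rad",np.round((R.inv()*Ro.from_euler("xyz",[180,0,yaw],degrees=True)).as_rotvec(),4))
E
python3 -c "
from h import *
go(.398,.239,.2337,-97)"
```

```text
t 1.2 pos [0.1543 0.6568 0.2341] rpy [ 1.800e+02 -5.000e-02 -9.701e+01] open 0.0875 F [-0.6 -0.3 -0.1]
shift cm [ 38.5  -29.28   0.07]
turn rad [ 0.0001 -0.0009 -0.0001]
```

>>> move_arm:
  moves: [8.76, 3.2, -2.44, 0, 0, 0, 0, 8.76, 3.2, -2.44, 0, 0, 0, 0, 8.76, 3.2, -2.44, 0, 0, 0, 0, 8.76, 3.2, -2.44, 0, 0, 0, 0, 8.76, 3.2, -2.44, 0, 0, 0, 0, 8.76, 3.2, -2.44, 0, 0, 0, 0, 8.76, 3.2, -2.44, 0, 0, 0, 0, 8.76, 3.2, -2.44, 0, 0, 0, 0]

```text
clock: 2.0
tool_pos: [0.318, 0.378, 0.2346]
orientation: [180.0, 0.0, -96.6]
force: [0.6, 0.1, 0.2]
opening: 0.0873
gripper_force: 0.0
```

>>> move_arm:
  moves: [8.76, 3.2, -2.44, 0, 0, 0, 0, 8.76, 3.2, -2.44, 0, 0, 0, 0, 8.76, 3.2, -2.44, 0, 0, 0, 0, 8.76, 3.2, -2.44, 2, 0, 0, 0, 8.76, 0, 0, 4, 0, 0, 0, 8.76, 0, 0, 4, 0, 0, 0, 8.76, 0, 0, 0, 0, 0, 0]

```text
clock: 2.7
tool_pos: [0.3969, 0.2376, 0.1305]
orientation: [179.7, -0.4, -96.8]
force: [-0.1, -0.3, -0.2]
opening: 0.0876
gripper_force: 0.0
```

```bash
python3 -c "
from h import *
go(.398,.239,.031,-97)"
```

```text
t 2.7 pos [0.3969 0.2376 0.1305] rpy [179.71  -0.4  -96.76] open 0.0876 F [-0.1 -0.3 -0.2]
shift cm [-0.22 -0.14  9.94]
turn rad [ 0.0051 -0.007   0.0041]
```

>>> move_arm:
  moves: [8.76, 0, 0, 2, 0, 0, 0, 8.76, 0, 0, 2, 0, 0, 0, 8.76, 0, 0, 1, 0, 0, 0, 8.76, 0, 0, 0, 0, 0, 0, 8.76, 0, 0, 0, 0, 0, 0]

```text
clock: 3.2
tool_pos: [0.3996, 0.2415, 0.0857]
orientation: [-180.0, 0.0, -96.8]
force: [-0.2, -0.1, 0.2]
opening: 0.0876
gripper_force: 0.0
```

```bash
python3 -c "
from h import *
go(.398,.239,.031,-97)"
```

```text
t 3.2 pos [0.3996 0.2415 0.0857] rpy [-1.7995e+02  4.0000e-02 -9.6780e+01] open 0.0876 F [-0.2 -0.1  0.2]
shift cm [0.27 0.14 5.47]
turn rad [-0.0008  0.0008  0.0038]
```

Settled: 2–3 mm correction, then I descend and close.

>>> move_arm:
  moves: [8.76, 0.27, 0.14, 1.5, 0, 0, 0.004, 8.76, 0, 0, 1.5, 0, 0, 0, 8.76, 0, 0, 1.5, 0, 0, 0, 8.76, 0, 0, 0.9, 0, 0, 0, 8.76, 0, 0, 0, 0, 0, 0, 8.76, 0, 0, 0, 0, 0, 0]

```text
clock: 3.8
tool_pos: [0.3978, 0.2387, 0.0313]
orientation: [-180.0, 0.0, -97.1]
force: [0.2, -0.1, -0.3]
opening: 0.0876
gripper_force: 0.0
```

>>> move_arm:
  moves: [4.2, 0, 0, 0, 0, 0, 0, 4.2, 0, 0, 0, 0, 0, 0, 4.2, 0, 0, 0, 0, 0, 0, 4.2, 0, 0, 0, 0, 0, 0, 4.2, 0, 0, 0, 0, 0, 0, 4.2, 0, 0, 0, 0, 0, 0, 4.2, 0, 0, 0, 0, 0, 0]

```text
clock: 4.5
tool_pos: [0.3975, 0.2383, 0.0306]
orientation: [-180.0, 0.0, -97.1]
force: [0.7, 0.8, 1.1]
opening: 0.0457
gripper_force: 30.0
```

```bash
python3 -c "
from h import *
o=ctrl.get_obs();print(o['gripper_force'])
go(.649,.085,.031,-97)"
```

```text
29.99979704618454
t 4.5 pos [0.3975 0.2383 0.0306] rpy [-180.     0.   -97.1] open 0.0457 F [0.7 0.8 1.1]
shift cm [ 12.1  -26.85  -0.04]
turn rad [-0.0001  0.     -0.0018]
```

>>> move_arm:
  moves: [4.2, 0, 0, -1, 0, 0, 0, 4.2, 0, 0, -2, 0, 0, 0, 4.2, 0, 0, -2.5, 0, 0, 0, 4.2, 0, 0, -1.5, 0, 0, 0, 4.2, 0.5, -1.15, 0, 0, 0, 0, 4.2, 1.1, -2.4, 0, 0, 0, 0, 4.2, 1.4, -3.1, 0, 0, 0, 0, 4.2, 1.4, -3.1, 0, 0, 0, 0]

```text
clock: 5.3
tool_pos: [0.4896, 0.1814, 0.1002]
orientation: [180.0, -0.0, -97.1]
force: [0.2, 0.1, -1.3]
opening: 0.046
gripper_force: 30.0
```

>>> move_arm:
  moves: [4.2, 1.4, -3.1, 0, 0, 0, 0, 4.2, 1.4, -3.1, 0, 0, 0, 0, 4.2, 1.4, -3.1, 0, 0, 0, 0, 4.2, 1.4, -3.1, 0, 0, 0, 0, 4.2, 1.1, -2.4, 0, 0, 0, 0, 4.2, 0.8, -1.8, 0, 0, 0, 0, 4.2, 0.2, -0.5, 0, 0, 0, 0, 4.2, 0, 0, 0, 0, 0, 0]

```text
clock: 6.1
tool_pos: [0.6488, 0.0838, 0.0992]
orientation: [179.9, -0.0, -97.2]
force: [-0.3, -0.8, -1.5]
opening: 0.0452
gripper_force: 30.0
```

>>> move_arm:
  moves: [4.2, 0, 0, 0, 0, 0, 0, 4.2, 0, 0, 0, 0, 0, 0, 4.2, 0, 0, 0, 0, 0, 0]

```text
clock: 6.4
tool_pos: [0.6484, 0.0856, 0.1008]
orientation: [-180.0, 0.0, -97.0]
force: [-0.4, 0.2, -1.2]
opening: 0.0461
gripper_force: 30.0
```

```bash
python3 - <<'E'
from h import *
go(.649,.085,.052,-97)
for n in("top","side"):
    p,d=vision.snapshot(n); cv2.imwrite(f"pics/{n}1.png",p[:,:,::-1])
im=cv2.imread("pics/side1.png"); cv2.imwrite("pics/s1c.png",cv2.resize(im[60:300,200:520],(800,600)))
E
```

```text
t 6.4 pos [0.6484 0.0856 0.1008] rpy [-1.7999e+02  1.0000e-02 -9.7050e+01] open 0.0461 F [-0.4  0.2 -1.2]
shift cm [ 0.05 -0.06  4.88]
turn rad [-0.0001  0.0002 -0.0009]
```

View pics/s1c.png

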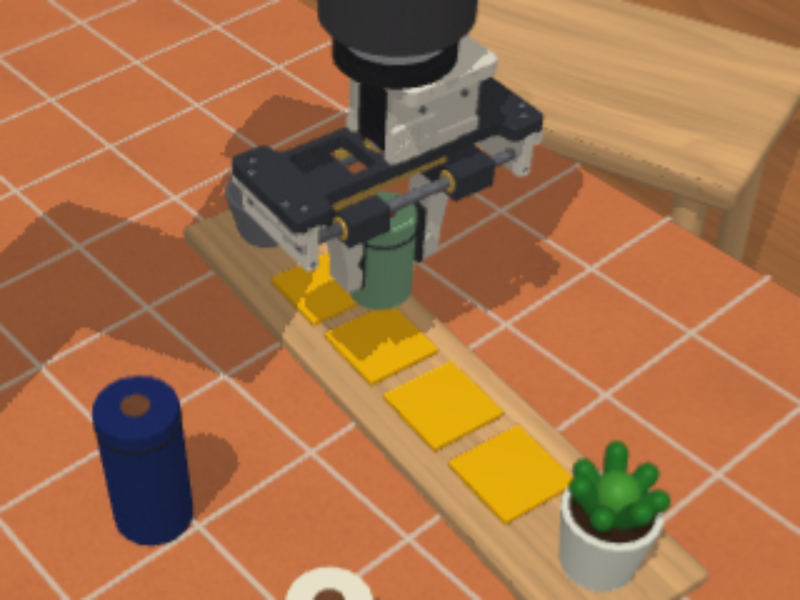

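The green can is held upright over the tile row (crop, around (385,260)). Now I lower it onto tile b.

>>> move_arm:
  moves: [4.2, 0.05, -0.06, 1.5, 0, 0, 0, 4.2, 0, 0, 1.5, 0, 0, 0, 4.2, 0, 0, 1, 0, 0, 0, 4.2, 0, 0, 0.6, 0, 0, 0, 4.2, 0, 0, 0, 0, 0, 0, 4.2, 0, 0, 0.15, 0, 0, 0, 4.2, 0, 0, 0.1, 0, 0, 0, 4.2, 0, 0, 0, 0, 0, 0]

```text
clock: 7.3
tool_pos: [0.6497, 0.0845, 0.0524]
orientation: [-180.0, 0.0, -97.1]
force: [-0.6, 0.4, -1.9]
opening: 0.0457
gripper_force: 30.0
```

```bash
python3 -c "
from h import *
go(.649,.085,.0505,-97)"
```

```text
t 7.3 pos [0.6497 0.0845 0.0524] rpy [-1.7997e+02  2.0000e-02 -9.7110e+01] open 0.0457 F [-0.6  0.4 -1.9]
shift cm [-0.04  0.07  0.19]
turn rad [-0.0006  0.0003 -0.0018]
```

>>> move_arm:
  moves: [4.2, 0, 0.05, 0.1, 0, 0, 0, 4.2, 0, 0, 0.05, 0, 0, 0, 4.2, 0, 0, 0, 0, 0, 0]

```text
clock: 7.6
tool_pos: [0.649, 0.0845, 0.0507]
orientation: [-180.0, 0.0, -97.1]
force: [0.5, 0.6, -1.9]
opening: 0.0456
gripper_force: 30.0
```

>>> move_arm:
  moves: [4.2, 0, 0, 0.05, 0, 0, 0, 4.2, 0, 0, 0, 0, 0, 0]

```text
clock: 7.8
tool_pos: [0.649, 0.0845, 0.0507]
orientation: [-180.0, 0.0, -97.1]
force: [-2.0, -0.1, 4.1]
opening: 0.0455
gripper_force: 30.0
```

>>> move_arm:
  moves: [4.2, 0, 0, 0.05, 0, 0, 0, 4.2, 0, 0, 0, 0, 0, 0]

```text
clock: 8.0
tool_pos: [0.649, 0.0845, 0.0506]
orientation: [-180.0, 0.0, -97.1]
force: [-3.9, 0.4, 9.1]
opening: 0.0453
gripper_force: 30.0
```

>>> move_arm:
  moves: [5, 0, 0, -0.05, 0, 0, 0, 6.5, 0, 0, 0, 0, 0, 0, 8.76, 0, 0, 0, 0, 0, 0, 8.76, 0, 0, 0, 0, 0, 0, 8.76, 0, 0, 0, 0, 0, 0, 8.76, 0, 0, 0, 0, 0, 0]

```text
clock: 8.6
tool_pos: [0.6489, 0.0845, 0.0499]
orientation: [180.0, -0.0, -97.1]
force: [-0.0, -0.8, 0.1]
opening: 0.0838
gripper_force: 0.0
```

>>> move_arm:
  moves: [8.76, 0, 0, -1, 0, 0, 0, 8.76, 0, 0, -2, 0, 0, 0, 8.76, 0, 0, -3, 0, 0, 0, 8.76, 0, 0, -3, 0, 0, 0, 8.76, 0, 0, -2, 0, 0, 0, 8.76, 3.3, 1.75, 0, 0, 0, 0, 8.76, 3.3, 1.75, 0, 0, 0, 0, 8.76, 3.3, 1.75, 0, 0, 0, 0]

```text
clock: 9.4
tool_pos: [0.5839, -0.008, 0.161]
orientation: [-179.9, 0.0, -97.1]
force: [-0.8, -1.0, 1.2]
opening: 0.0878
gripper_force: 0.0
```

>>> move_arm:
  moves: [8.76, 3.3, 1.75, 0, 0, 0, 0, 8.76, 3.3, 1.75, 0, 0, 0, 0, 8.76, 3.3, 1.75, 0, 0, 0, 0, 8.76, 3.3, 1.75, 0, 0, 0, 0, 8.76, 3.3, 1.75, 0, 0, 0, 0, 8.76, 3.3, 1.75, 0, 0, 0, 0, 8.76, 3.3, 1.75, 0, 0, 0, 0, 8.76, 3.3, 1.75, 0, 0, 0, 0]

```text
clock: 10.2
tool_pos: [0.4122, -0.253, 0.1611]
orientation: [-179.9, -0.0, -97.1]
force: [1.3, -0.6, -0.4]
opening: 0.0874
gripper_force: 0.0
```

>>> move_arm:
  moves: [8.76, 0, 0, 0, 0, 0, 0.134, 8.76, 0, 0, 0, 0, 0, 0.134, 8.76, 0, 0, 0, 0, 0, 0.133, 8.76, 0, 0, 0, 0, 0, 0, 8.76, 0, 0, 0, 0, 0, 0]

```text
clock: 10.7
tool_pos: [0.4132, -0.2519, 0.1606]
orientation: [-180.0, 0.0, -119.9]
force: [0.9, -0.4, -0.2]
opening: 0.0877
gripper_force: 0.0
```

```bash
python3 - <<'E'
from h import *
go(.410,-.257,.020,-120)
p,d=vision.snapshot("top"); cv2.imwrite("pics/top2.png",p[:,:,::-1])
c,q,D,z=tops("top",d,(301,165-6),.09); print(c,q,D,z)
c,q,D,z=tops("top",np.load("top0.npy"),(403,277),.09); print(c,q,D,z)
E
```

```text
t 10.7 pos [ 0.4132 -0.2519  0.1606] rpy [-1.7996e+02  1.0000e-02 -1.1985e+02] open 0.0877 F [ 0.9 -0.4 -0.2]
shift cm [ 0.6   0.03 14.06]
turn rad [-0.0008  0.0003  0.0026]
(298.00186636804773, 154.77081000373272) [0.64862585 0.08695843 0.09      ] 23.84326858306659 0.0900354476719698
(402.8486529318542, 275.8808769149498) [ 0.43816248 -0.09897256  0.09      ] 28.34456125481373 0.0904444239900204
```

View pics/top2.png

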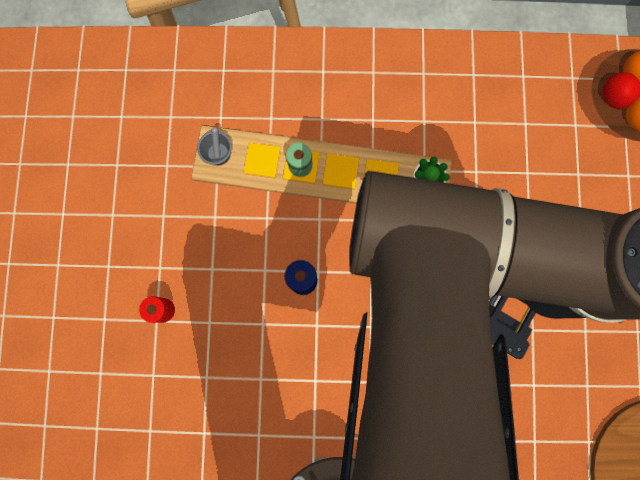

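Green stands upright on tile b at about (299,156), within 2 mm of its centre. Next is grey.

>>> move_arm:
  moves: [8.76, 0.6, 0.03, 0, 0, 0, 0.003, 8.76, 0, 0, 3, 0, 0, 0, 8.76, 0, 0, 3, 0, 0, 0, 8.76, 0, 0, 2, 0, 0, 0, 8.76, 0, 0, 1, 0, 0, 0, 8.76, 0, 0, 0, 0, 0, 0, 8.76, 0, 0, 0, 0, 0, 0]

```text
clock: 11.45
tool_pos: [0.4103, -0.2572, 0.0707]
orientation: [-180.0, -0.0, -120.2]
force: [-0.0, 0.4, -0.3]
opening: 0.0876
gripper_force: 0.0
```

```bash
python3 - <<'E'
from h import *
go(.410,-.257,.020,-120)
E
```

```text
t 11.45 pos [ 0.4103 -0.2572  0.0707] rpy [-179.97   -0.   -120.21] open 0.0876 F [-0.   0.4 -0.3]
shift cm [-0.01  0.04  5.07]
turn rad [-0.0006 -0.0001 -0.0036]
```

>>> move_arm:
  moves: [8.76, 0, 0.04, 1.5, 0, 0, 0, 8.76, 0, 0, 1.5, 0, 0, 0, 8.76, 0, 0, 1.2, 0, 0, 0, 8.76, 0, 0, 0.8, 0, 0, 0, 8.76, 0, 0, 0, 0, 0, 0, 8.76, 0, 0, 0, 0, 0, 0]

```text
clock: 12.05
tool_pos: [0.41, -0.2569, 0.0208]
orientation: [-179.9, 0.0, -120.2]
force: [0.4, -0.6, -0.3]
opening: 0.0875
gripper_force: 0.0
```

>>> move_arm:
  moves: [3.8, 0, 0, 0, 0, 0, 0, 3.8, 0, 0, 0, 0, 0, 0, 3.8, 0, 0, 0, 0, 0, 0, 3.8, 0, 0, 0, 0, 0, 0, 3.8, 0, 0, 0, 0, 0, 0, 3.8, 0, 0, 0, 0, 0, 0, 3.8, 0, 0, 0, 0, 0, 0]

```text
clock: 12.75
tool_pos: [0.4095, -0.2568, 0.0201]
orientation: [-180.0, 0.0, -120.2]
force: [0.9, 0.0, 0.1]
opening: 0.0419
gripper_force: 30.0
```

>>> move_arm:
  moves: [3.8, 0, 0, -1, 0, 0, 0, 3.8, 0, 0, -2, 0, 0, 0, 3.8, 0, 0, -3, 0, 0, 0, 3.8, 0, 0, -3, 0, 0, 0, 3.8, 0, 0, -3, 0, 0, -0.13, 3.8, 0, 0, -2, 0, 0, -0.13, 3.8, 0, 0, 0, 0, 0, -0.14, 3.8, 0, 0, 0, 0, 0, 0]

```text
clock: 13.55
tool_pos: [0.4095, -0.2567, 0.1613]
orientation: [-179.9, 0.0, -97.2]
force: [0.7, -0.2, -1.6]
opening: 0.0415
gripper_force: 30.0
```

>>> move_arm:
  moves: [3.8, -1.1, -0.5, 0, 0, 0, 0, 3.8, -2.6, -1.15, 0, 0, 0, 0, 3.8, -3.7, -1.63, 0, 0, 0, 0, 3.8, -3.7, -1.63, 0, 0, 0, 0, 3.8, -3.7, -1.63, 0, 0, 0, 0, 3.8, -3.7, -1.63, 0, 0, 0, 0, 3.8, -3.7, -1.63, 0, 0, 0, 0, 3.8, -3.7, -1.63, 0, 0, 0, 0]

```text
clock: 14.35
tool_pos: [0.556, -0.0123, 0.1594]
orientation: [179.9, -0.0, -97.5]
force: [1.5, -1.2, -0.2]
opening: 0.0413
gripper_force: 30.0
```

>>> move_arm:
  moves: [3.8, -3.7, -1.63, 0, 0, 0, 0, 3.8, -3.7, -1.63, 0, 0, 0, 0, 3.8, -3.7, -1.63, 0, 0, 0, 0, 3.8, -3.7, -1.63, 0, 0, 0, 0, 3.8, -2.3, -1.0, 0, 0, 0, 0, 3.8, -1.1, -0.5, 0, 0, 0, 0, 3.8, 0, 0, 0, 0, 0, 0, 3.8, 0, 0, 0, 0, 0, 0]

```text
clock: 15.15
tool_pos: [0.6578, 0.1556, 0.1593]
orientation: [179.9, -0.1, -97.4]
force: [-0.8, -0.7, -1.4]
opening: 0.0418
gripper_force: 30.0
```

```bash
python3 - <<'E'
from h import *
go(.6586,.1605,.0405,-97)
E
```

```text
t 15.15 pos [0.6578 0.1556 0.1593] rpy [ 1.7991e+02 -5.0000e-02 -9.7420e+01] open 0.0418 F [-0.8 -0.7 -1.4]
shift cm [-0.51 -0.03 11.88]
turn rad [ 0.0016 -0.0009 -0.0073]
```

>>> move_arm:
  moves: [3.8, -0.4, 0, 0, 0, 0, 0, 3.8, 0, 0, 2, 0, 0, 0, 3.8, 0, 0, 3, 0, 0, 0, 3.8, 0, 0, 3, 0, 0, 0, 3.8, 0, 0, 2, 0, 0, 0, 3.8, 0, 0, 1, 0, 0, 0, 3.8, 0, 0, 0, 0, 0, 0, 3.8, 0, 0, 0, 0, 0, 0]

```text
clock: 15.95
tool_pos: [0.6597, 0.1597, 0.0512]
orientation: [-179.9, 0.0, -97.3]
force: [0.1, -0.3, -0.6]
opening: 0.0416
gripper_force: 30.0
```

```bash
python3 - <<'E'
from h import *
go(.6586,.1605,.0401,-97)
E
```

```text
t 15.95 pos [0.6597 0.1597 0.0512] rpy [-1.7993e+02  3.0000e-02 -9.7350e+01] open 0.0416 F [ 0.1 -0.3 -0.6]
shift cm [-0.06  0.12  1.11]
turn rad [-0.0012  0.0005 -0.0061]
```

>>> move_arm:
  moves: [3.8, -0.06, 0.1, 0.5, 0, 0, -0.006, 3.8, 0, 0, 0.4, 0, 0, 0, 3.8, 0, 0, 0.1, 0, 0, 0, 3.8, 0, 0, 0.05, 0, 0, 0, 3.8, 0, 0, 0, 0, 0, 0]

```text
clock: 16.45
tool_pos: [0.6582, 0.1606, 0.0402]
orientation: [-180.0, 0.0, -97.0]
force: [-1.6, -0.6, 4.6]
opening: 0.0417
gripper_force: 30.0
```

>>> move_arm:
  moves: [3.8, 0, 0, 0.05, 0, 0, 0, 3.8, 0, 0, 0.05, 0, 0, 0, 3.8, 0, 0, 0, 0, 0, 0]

```text
clock: 16.75
tool_pos: [0.6582, 0.1606, 0.0401]
orientation: [-180.0, 0.0, -97.0]
force: [-6.0, -0.5, 10.8]
opening: 0.0415
gripper_force: 30.0
```

>>> move_arm:
  moves: [4.6, 0, 0, -0.1, 0, 0, 0, 6.5, 0, 0, 0, 0, 0, 0, 8.76, 0, 0, 0, 0, 0, 0, 8.76, 0, 0, 0, 0, 0, 0, 8.76, 0, 0, 0, 0, 0, 0, 8.76, 0, 0, 0, 0, 0, 0, 8.76, 0, 0, -1, 0, 0, 0, 8.76, 0, 0, -2, 0, 0, 0]

```text
clock: 17.55
tool_pos: [0.6572, 0.16, 0.0687]
orientation: [179.8, -0.1, -97.0]
force: [-0.2, 0.5, 0.3]
opening: 0.0872
gripper_force: 0.0
```

>>> move_arm:
  moves: [8.76, 0, 0, -3, 0, 0, 0, 8.76, 0, 0, -3, 0, 0, 0, 8.76, 0, 0, -3, 0, 0, 0, 8.76, 3.16, 2.09, 0, 0, 0, 0, 8.76, 3.16, 2.09, 0, 0, 0, 0, 8.76, 3.16, 2.09, 0, 0, 0, 0, 8.76, 3.16, 2.09, 0, 0, 0, 0, 8.76, 3.16, 2.09, 0, 0, 0, 0]

```text
clock: 18.35
tool_pos: [0.5343, 0.0154, 0.1605]
orientation: [-179.9, 0.0, -97.0]
force: [0.8, 0.1, -0.0]
opening: 0.0875
gripper_force: 0.0
```

>>> move_arm:
  moves: [8.76, 3.16, 2.09, 0, 0, 0, 0, 8.76, 3.16, 2.09, 0, 0, 0, 0, 8.76, 3.16, 2.09, 0, 0, 0, 0, 8.76, 3.16, 2.09, 0, 0, 0, 0, 8.76, 0, 0, 0, 0, 0, 0.144, 8.76, 0, 0, 0, 0, 0, 0.144, 8.76, 0, 0, 0, 0, 0, 0.144, 8.76, 0, 0, 0, 0, 0, 0.144]

```text
clock: 19.15
tool_pos: [0.437, -0.0991, 0.1605]
orientation: [-179.9, 0.1, -130.3]
force: [0.1, -1.4, -0.0]
opening: 0.0877
gripper_force: 0.0
```

>>> move_arm:
  moves: [8.76, 0, 0, 0, 0, 0, 0, 8.76, 0, 0, 0, 0, 0, 0]

```text
clock: 19.35
tool_pos: [0.437, -0.0989, 0.1601]
orientation: [-180.0, 0.0, -129.7]
force: [-0.5, 0.2, 0.6]
opening: 0.0877
gripper_force: 0.0
```

```bash
python3 - <<'E'
from h import *
go(.437,-.099,.049,-130)
p,d=vision.snapshot("top"); cv2.imwrite("pics/top3.png",p[:,:,::-1])
print(tops("top",d,(298,155),.09)); print(tops("top",d,(260,153),.07))
E
```

```text
t 19.35 pos [ 0.437  -0.0989  0.1601] rpy [-1.7997e+02  3.0000e-02 -1.2974e+02] open 0.0877 F [-0.5  0.2  0.6]
shift cm [ 0.02  0.   11.11]
turn rad [-0.0006  0.0006  0.0046]
((298.0430463576159, 154.98086828550404), array([0.64824077, 0.08687304, 0.09      ]), np.float64(24.016192740836935), np.float64(0.08996701084472847))
((258.2261592300962, 153.16010498687663), array([0.65645284, 0.16055948, 0.07      ]), np.float64(22.025082668269306), np.float64(0.07001934097293183))
```

View pics/top3.png

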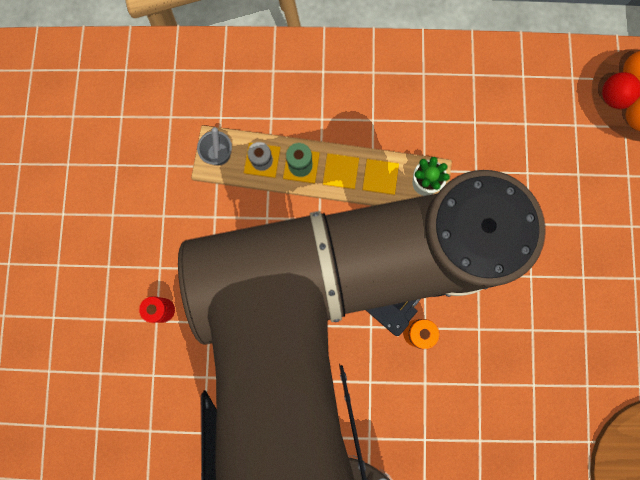

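Grey at (260,153) and green at (299,156) stand on tiles a and b. Now I descend on the cream can.

>>> move_arm:
  moves: [8.76, 0, 0, 2, 0, 0, 0, 8.76, 0, 0, 3, 0, 0, 0, 8.76, 0, 0, 3, 0, 0, 0, 8.76, 0, 0, 2, 0, 0, 0, 8.76, 0, 0, 1, 0, 0, 0, 8.76, 0, 0, 0, 0, 0, 0, 8.76, 0, 0, 0, 0, 0, 0]

```text
clock: 20.1
tool_pos: [0.4375, -0.0988, 0.0502]
orientation: [-180.0, 0.0, -129.9]
force: [0.6, 0.9, -0.1]
opening: 0.0873
gripper_force: 0.0
```

>>> move_arm:
  moves: [4.6, 0, 0, 0, 0, 0, 0, 4.6, 0, 0, 0, 0, 0, 0, 4.6, 0, 0, 0, 0, 0, 0, 4.6, 0, 0, 0, 0, 0, 0, 4.6, 0, 0, 0, 0, 0, 0, 4.6, 0, 0, 0, 0, 0, 0, 4.6, 0, 0, 0, 0, 0, 0]

```text
clock: 20.8
tool_pos: [0.4369, -0.0989, 0.0497]
orientation: [-180.0, 0.0, -130.0]
force: [-0.7, 0.4, 2.4]
opening: 0.05
gripper_force: 30.0
```

>>> move_arm:
  moves: [4.6, 0, 0, -1, 0, 0, 0, 4.6, 0, 0, -2, 0, 0, 0, 4.6, 0, 0, -3, 0, 0, 0, 4.6, 0, 0, -3, 0, 0, -0.144, 4.6, 0, 0, -1, 0, 0, -0.144, 4.6, 0, 0, 0, 0, 0, -0.144, 4.6, 0, 0, 0, 0, 0, -0.144, 4.6, 0, 0, 0, 0, 0, 0]

```text
clock: 21.6
tool_pos: [0.4366, -0.0989, 0.1501]
orientation: [-180.0, 0.0, -96.9]
force: [-0.2, 0.1, -1.7]
opening: 0.0495
gripper_force: 30.0
```

>>> move_arm:
  moves: [4.6, -0.6, -0.8, 0, 0, 0, 0, 4.6, -1.3, -1.9, 0, 0, 0, 0, 4.6, -1.9, -2.7, 0, 0, 0, 0, 4.6, -1.9, -2.7, 0, 0, 0, 0, 4.6, -1.9, -2.7, 0, 0, 0, 0, 4.6, -1.9, -2.7, 0, 0, 0, 0, 4.6, -1.9, -2.7, 0, 0, 0, 0, 4.6, -1.3, -1.8, 0, 0, 0, 0]

```text
clock: 22.4
tool_pos: [0.6332, 0.0067, 0.1488]
orientation: [180.0, -0.0, -97.2]
force: [0.0, 0.0, -2.2]
opening: 0.05
gripper_force: 30.0
```

>>> move_arm:
  moves: [4.6, -0.6, -0.8, 0, 0, 0, 0, 4.6, 0, 0, 0, 0, 0, 0, 4.6, 0, 0, 0, 0, 0, 0, 4.6, 0, 0, 0, 0, 0, 0]

```text
clock: 22.8
tool_pos: [0.6389, 0.0098, 0.1496]
orientation: [180.0, -0.0, -97.1]
force: [-0.4, -0.1, -2.3]
opening: 0.0497
gripper_force: 30.0
```

```bash
python3 - <<'E'
from h import *
go(.640,.010,.0697,-97)
E
```

```text
t 22.8 pos [0.6389 0.0098 0.1496] rpy [ 1.7997e+02 -1.0000e-02 -9.7060e+01] open 0.0497 F [-0.4 -0.1 -2.3]
shift cm [-0.03 -0.11  7.99]
turn rad [ 0.0005 -0.0001 -0.001 ]
```

>>> move_arm:
  moves: [4.6, 0, 0, 1.5, 0, 0, 0, 4.6, 0, 0, 2, 0, 0, 0, 4.6, 0, 0, 2, 0, 0, 0, 4.6, 0, 0, 1.3, 0, 0, 0, 4.6, 0, 0, 0.5, 0, 0, 0, 4.6, 0, 0, 0, 0, 0, 0, 4.6, 0, 0, 0, 0, 0, 0]

```text
clock: 23.5
tool_pos: [0.6402, 0.0103, 0.0775]
orientation: [-179.9, 0.0, -97.0]
force: [0.5, -0.2, -2.7]
opening: 0.0498
gripper_force: 30.0
```

```bash
python3 - <<'E'
from h import *
go(.640,.010,.0697,-97)
E
```

```text
t 23.5 pos [0.6402 0.0103 0.0775] rpy [-1.7993e+02  1.0000e-02 -9.6990e+01] open 0.0498 F [ 0.5 -0.2 -2.7]
shift cm [0.03 0.02 0.78]
turn rad [-0.0012  0.0002  0.0003]
```

>>> move_arm:
  moves: [4.6, 0, 0, 0.4, 0, 0, 0, 4.6, 0, 0, 0.25, 0, 0, 0, 4.6, 0, 0, 0.1, 0, 0, 0, 4.6, 0, 0, 0, 0, 0, 0]

```text
clock: 23.9
tool_pos: [0.6398, 0.0103, 0.0698]
orientation: [-180.0, 0.0, -97.0]
force: [-1.3, 0.8, 3.6]
opening: 0.0495
gripper_force: 30.0
```

>>> move_arm:
  moves: [4.6, 0, 0, 0.05, 0, 0, 0, 4.6, 0, 0, 0.05, 0, 0, 0, 4.6, 0, 0, 0, 0, 0, 0]

```text
clock: 24.2
tool_pos: [0.6398, 0.0103, 0.0697]
orientation: [-179.9, 0.0, -97.0]
force: [-5.5, 0.7, 11.3]
opening: 0.0495
gripper_force: 30.0
```

>>> move_arm:
  moves: [5.3, 0, 0, -0.1, 0, 0, 0, 6.5, 0, 0, 0, 0, 0, 0, 8.76, 0, 0, 0, 0, 0, 0, 8.76, 0, 0, 0, 0, 0, 0, 8.76, 0, 0, 0, 0, 0, 0, 8.76, 0, 0, 0, 0, 0, 0, 8.76, 0, 0, -1, 0, 0, 0, 8.76, 0, 0, -3, 0, 0, 0]

```text
clock: 25.0
tool_pos: [0.6378, 0.0098, 0.1071]
orientation: [179.7, -0.1, -97.0]
force: [1.5, 0.7, 0.1]
opening: 0.0874
gripper_force: 0.0
```

>>> move_arm:
  moves: [8.76, 0, 0, -4, 0, 0, 0, 8.76, 0, 0, -3, 0, 0, 0, 8.76, -0.56, 3.06, 0, 0, 0, 0, 8.76, -0.56, 3.06, 0, 0, 0, 0, 8.76, -0.56, 3.06, 0, 0, 0, 0, 8.76, -0.56, 3.06, 0, 0, 0, 0, 8.76, -0.56, 3.06, 0, 0, 0, 0, 8.76, -0.56, 3.06, 0, 0, 0, 0]

```text
clock: 25.8
tool_pos: [0.4605, 0.0661, 0.1798]
orientation: [-180.0, 0.0, -97.0]
force: [-0.9, 0.3, -0.4]
opening: 0.0873
gripper_force: 0.0
```

>>> move_arm:
  moves: [8.76, -0.56, 3.06, 0, 0, 0, 0, 8.76, 0, 0, 0, 0, 0, 0, 8.76, 0, 0, 2, 0, 0, 0, 8.76, 0, 0, 1, 0, 0, 0, 8.76, 0, 0, 0, 0, 0, 0, 8.76, 0, 0, 0, 0, 0, 0]

```text
clock: 26.4
tool_pos: [0.4322, 0.0751, 0.1493]
orientation: [180.0, -0.0, -97.0]
force: [-0.1, -0.4, 1.2]
opening: 0.0877
gripper_force: 0.0
```

```bash
python3 - <<'E'
from h import *
go(.432,.0755,.064,-97)
p,d=vision.snapshot("side"); cv2.imwrite("pics/side4.png",p[:,:,::-1])
E
```

```text
t 26.4 pos [0.4322 0.0751 0.1493] rpy [ 1.7998e+02 -4.0000e-02 -9.7000e+01] open 0.0877 F [-0.1 -0.4  1.2]
shift cm [-0.05  0.02  8.53]
turn rad [ 0.0003 -0.0006 -0.    ]
```

View pics/side4.png

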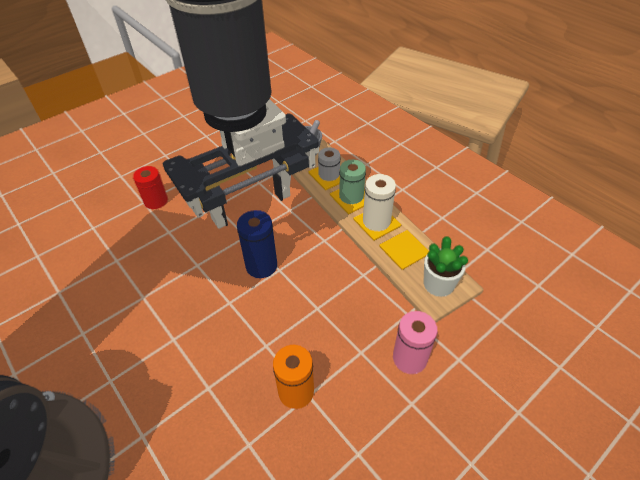

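Three cans stand upright on their tiles. The gripper is over the navy can at (257,245).

>>> move_arm:
  moves: [8.76, -0.05, 0, 1.5, 0, 0, 0, 8.76, 0, 0, 2.5, 0, 0, 0, 8.76, 0, 0, 2.5, 0, 0, 0, 8.76, 0, 0, 1.5, 0, 0, 0, 8.76, 0, 0, 0.5, 0, 0, 0, 8.76, 0, 0, 0, 0, 0, 0, 8.76, 0, 0, 0, 0, 0, 0]

```text
clock: 27.15
tool_pos: [0.4326, 0.076, 0.0649]
orientation: [-179.9, 0.0, -97.0]
force: [0.6, 0.3, 0.0]
opening: 0.0875
gripper_force: 0.0
```

>>> move_arm:
  moves: [5, 0, 0, 0, 0, 0, 0, 5, 0, 0, 0, 0, 0, 0, 5, 0, 0, 0, 0, 0, 0, 5, 0, 0, 0, 0, 0, 0, 5, 0, 0, 0, 0, 0, 0, 5, 0, 0, 0, 0, 0, 0, 5, 0, 0, 0, 0, 0, 0]

```text
clock: 27.85
tool_pos: [0.4321, 0.0758, 0.0642]
orientation: [-180.0, 0.0, -97.0]
force: [0.6, 0.4, 3.1]
opening: 0.0536
gripper_force: 30.0
```

>>> move_arm:
  moves: [5, 0, 0, -1, 0, 0, 0, 5, 0, 0, -2, 0, 0, 0, 5, 0, 0, -3, 0, 0, 0, 5, 0, 0, -3, 0, 0, 0, 5, 0, 0, -3, 0, 0, 0, 5, 0, 0, -1.5, 0, 0, 0, 5, 0.5, -0.9, 0, 0, 0, 0, 5, 1.15, -2.1, 0, 0, 0, 0]

```text
clock: 28.65
tool_pos: [0.4592, 0.0557, 0.1995]
orientation: [-180.0, 0.1, -96.9]
force: [1.2, 0.7, -2.3]
opening: 0.0535
gripper_force: 30.0
```

>>> move_arm:
  moves: [5, 1.65, -3.06, 0, 0, 0, 0, 5, 1.65, -3.06, 0, 0, 0, 0, 5, 1.65, -3.06, 0, 0, 0, 0, 5, 1.65, -3.06, 0, 0, 0, 0, 5, 1.65, -3.06, 0, 0, 0, 0, 5, 1.15, -2.1, 0, 0, 0, 0, 5, 0.5, -0.95, 0, 0, 0, 0, 5, 0, 0, 0, 0, 0, 0]

```text
clock: 29.45
tool_pos: [0.6299, -0.0662, 0.1971]
orientation: [179.8, -0.0, -97.1]
force: [-0.1, -0.7, -1.6]
opening: 0.0535
gripper_force: 30.0
```

>>> move_arm:
  moves: [5, 0, 0, 0, 0, 0, 0, 5, 0, 0, 0, 0, 0, 0]

```text
clock: 29.65
tool_pos: [0.6289, -0.0645, 0.1989]
orientation: [180.0, 0.0, -97.0]
force: [0.0, -0.1, -1.8]
opening: 0.0536
gripper_force: 30.0
```

```bash
python3 - <<'E'
from h import *
go(.6305,-.065,.0842,-97)
E
```

```text
t 29.65 pos [ 0.6289 -0.0645  0.1989] rpy [ 1.7996e+02  1.0000e-02 -9.6960e+01] open 0.0536 F [ 0.  -0.1 -1.8]
shift cm [ 0.03 -0.17 11.47]
turn rad [0.0006 0.0001 0.0007]
```

>>> move_arm:
  moves: [5, 0, -0.1, 2, 0, 0, 0, 5, 0, 0, 3, 0, 0, 0, 5, 0, 0, 3, 0, 0, 0, 5, 0, 0, 2, 0, 0, 0, 5, 0, 0, 0.8, 0, 0, 0, 5, 0, 0, 0, 0, 0, 0, 5, 0, 0, 0, 0, 0, 0]

```text
clock: 30.35
tool_pos: [0.6314, -0.0647, 0.0924]
orientation: [-179.9, 0.0, -96.9]
force: [-0.0, 0.2, -1.1]
opening: 0.0538
gripper_force: 30.0
```

```bash
python3 - <<'E'
from h import *
go(.6305,-.065,.0842,-97)
E
```

```text
t 30.35 pos [ 0.6314 -0.0647  0.0924] rpy [-1.799e+02  1.000e-02 -9.694e+01] open 0.0538 F [-0.   0.2 -1.1]
shift cm [0.04 0.09 0.82]
turn rad [-0.0017  0.0002  0.001 ]
```

>>> move_arm:
  moves: [5, 0.04, 0.06, 0.4, 0, 0, 0, 5, 0, 0, 0.25, 0, 0, 0, 5, 0, 0, 0.1, 0, 0, 0, 5, 0, 0, 0.05, 0, 0, 0, 5, 0, 0, 0, 0, 0, 0]

```text
clock: 30.85
tool_pos: [0.6303, -0.0654, 0.0842]
orientation: [-180.0, -0.0, -97.0]
force: [-1.6, 1.0, 6.2]
opening: 0.0538
gripper_force: 30.0
```

>>> move_arm:
  moves: [5, 0, 0, 0.05, 0, 0, 0, 5, 0, 0, 0, 0, 0, 0]

```text
clock: 31.05
tool_pos: [0.6303, -0.0653, 0.0842]
orientation: [-179.9, -0.0, -97.0]
force: [-4.6, 2.0, 8.1]
opening: 0.0531
gripper_force: 30.0
```

>>> move_arm:
  moves: [5.7, 0, 0, -0.1, 0, 0, 0, 7, 0, 0, 0, 0, 0, 0, 8.76, 0, 0, 0, 0, 0, 0, 8.76, 0, 0, 0, 0, 0, 0, 8.76, 0, 0, 0, 0, 0, 0, 8.76, 0, 0, 0, 0, 0, 0, 8.76, 0, 0, -1, 0, 0, 0, 8.76, 0, 0, -3, 0, 0, 0]

```text
clock: 31.85
tool_pos: [0.6282, -0.0655, 0.1216]
orientation: [179.7, -0.1, -97.0]
force: [-0.0, -0.4, 0.1]
opening: 0.0872
gripper_force: 0.0
```

>>> move_arm:
  moves: [8.76, 0, 0, -4, 0, 0, 0, 8.76, 0, 0, -4, 0, 0, 0, 8.76, 0, 3, 0, 0, 0, 0, 8.76, 0, 3, 0, 0, 0, 0, 8.76, 0, 4, 0, 0, 0, 0, 8.76, -3, 3, 0, 0, 0, 0, 8.76, -4, 2, 0, 0, 0, 0, 8.76, -4, 0, 0, 0, 0, 0]

```text
clock: 32.65
tool_pos: [0.4925, 0.0627, 0.2052]
orientation: [-179.9, 0.1, -97.0]
force: [1.8, -0.2, 0.4]
opening: 0.088
gripper_force: 0.0
```

>>> move_arm:
  moves: [8.76, -4, 0, 0, 0, 0, 0, 8.76, -4, 0, 0, 0, 0, 0, 8.76, -4, 0, 0, 0, 0, 0, 8.76, -4, 0, 0, 0, 0, 0, 8.76, 0, 0, 0, 0, 0, 0, 8.76, 0, 0, 0, 0, 0, 0]

```text
clock: 33.25
tool_pos: [0.5139, 0.2217, 0.2038]
orientation: [180.0, -0.0, -96.9]
force: [-0.7, -0.3, -0.0]
opening: 0.0879
gripper_force: 0.0
```

```bash
python3 - <<'E'
from h import *
for n in("top","side"):
    p,d=vision.snapshot(n); cv2.imwrite(f"pics/{n}5.png",p[:,:,::-1])
    for k,h,w in(("grey",.07,(.6586,.1605)),("green",.09,(.649,.085)),("cream",.11,(.640,.010)),("navy",.13,(.6305,-.065))):
        K,D,T=cam(n); W=np.linalg.inv(T); uv=cv2.projectPoints(np.array([[*w,h]]),cv2.Rodrigues(W[:3,:3])[0],W[:3,3],K,D)[0].ravel()
        try: c,q,dd,z=tops(n,d,uv,h); print(n,k,np.round(uv,1),np.round(c,1),np.round((q[:2]-w)*1000,1),round(z,4))
        except Exception as e: print(n,k,"hidden")
    cv2.imwrite(f"pics/{n}5c.png",cv2.resize(cv2.imread(f"pics/{n}5.png")[100:320,180:480],(780,572)))
E
```

```text
top grey [258.3 152. ] [258.2 153.1] [-2.1  0.2] 0.0699
top green [299.1 154.6] [298.  154.9] [-0.5  2. ] 0.0899
top cream [341.6 157. ] [341.3 157.5] [-1.   0.5] 0.1101
top navy [386.1 159.9] [386.  160.4] [-0.9  0.3] 0.13
side grey [329.7 154.3] [328.6 155.2] [-3.1 -0.6] 0.071
side green [353.7 168.4] [352.3 168.7] [-2.4  1.1] 0.0912
side cream [381.3 184.3] [380.1 185.1] [-2.9 -0. ] 0.1112
side navy [413.1 202.8] [411.7 203.7] [-3.  0.] 0.1311
```

View pics/side5c.png

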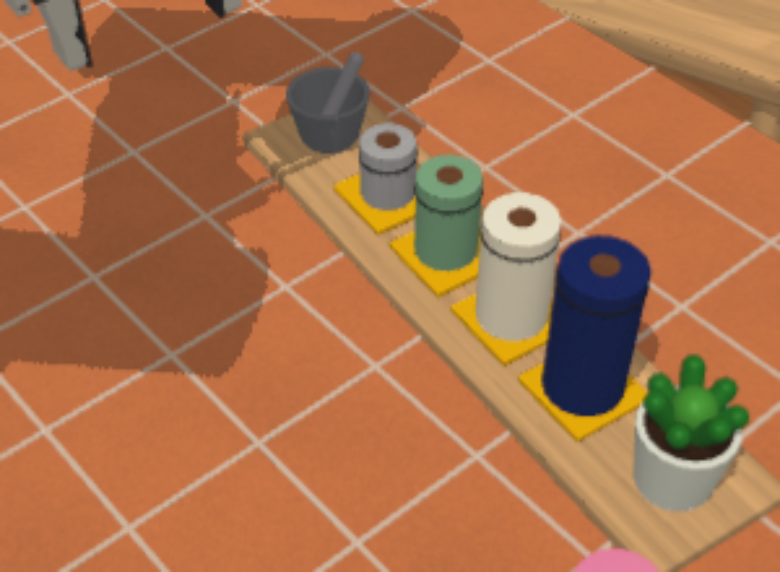

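View pics/top5c.png

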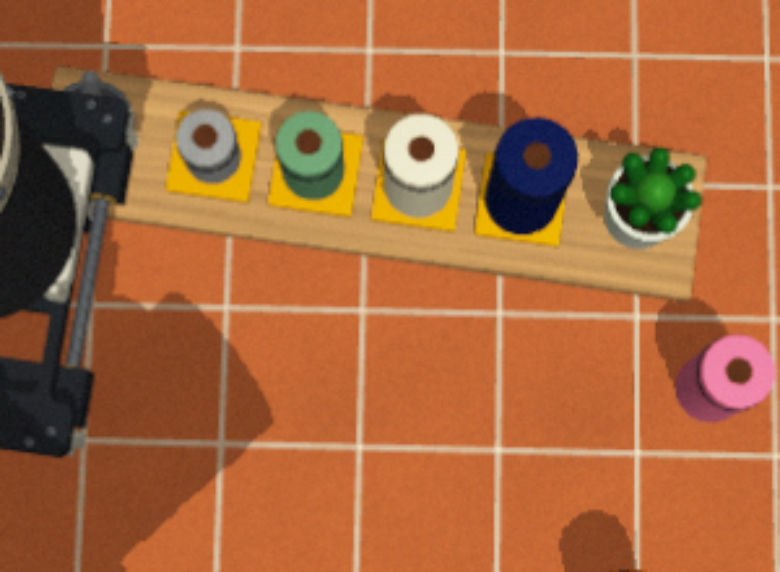

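All four stand upright and within about 3 mm of their tile centres. The plant and mortar look untouched, and the gripper is clear.

```bash
python3 -c "
from plant import ctrl
print(ctrl.close_job())"
```

```text
the job is handed in; nothing more can be done
None
```

The four canisters stand upright in height order, navy by the plant, then cream, green and grey by the mortar, each measured within about 3 mm of its tile's centre; the job was handed in after about 33 s of robot time.

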